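# Unload a centrifuge bucket with the extraction hook

## Task

Unload the spun centrifuge bucket, the one with the clear cap: lift its cap off and lay it gently on the table, knob up. Then take the hook tool from its holder, catch the wire loop of the tube carrier down in the bucket, draw the carrier straight out and set it down gently, upright, in the steel tray, lowering it on the hook and never touching the carrier with the gripper. Unhook it, hang the hook back in its holder the way it hung before, and leave the other things where they are.

Things in the scene. Friction and masses are not known exactly. Their poses are not given: they have to be found in the camera images.
- cap_knob (a point): Grip point of the loose clear cap (60 g) on the spun bucket: on the axis of its upright grey round knob (24 mm thick, 30 mm tall), 7 mm below the knob's top. The cap's disc, 82 mm wide, has its top face 23 mm below this point; a 65 mm spigot, 6 mm deep, rests in the bucket's mouth. Axis z points up out of the knob. With the cap lying on the table, knob up, this point is 35 mm high.
- spun_bucket_mouth (a point): Centre of the mouth of the capped bucket, which holds the carrier, level with its rim 131 mm above the table. A fixed round aluminium pot, 78 mm wide outside, 70 mm inside, 119 mm deep inside, upright in a low white wire stand (115 x 235 mm base) next to a like bucket. The table between the stand and the robot is empty.
- empty_bucket_mouth (a point): Centre of the mouth of the second bucket, open and empty, same sizes, fixed, 110 mm from the first. Not used.
- carrier_loop (a point): Top of the wire loop on the tube carrier: centre line of the 5 mm steel wire, on the carrier's axis, 90.5 mm above its underside; 28 mm below the rim while in the bucket. The rigid loop is an arch with a gentle peak, 52 mm wide along this point's y axis; its eye opens along x. z is up. Under the wire, along x, 24 mm is free above the tube caps.
- carrier_foot (a point): Centre of the carrier's underside, axes as the loop's. The loose carrier (0.11 to 0.22 kg) is a white round plastic holder, 64 mm wide, 55 mm tall, 93 mm with its loop, with four grey-capped tubes fixed in it, 9 mm proud of its top. It starts standing on the spun bucket's floor, 3 mm play all round.
- hook_grip (a point): Centre of the hook tool's upright black handle, a flat-sided block 30 mm wide (x), 16 mm thick (y), 60 mm tall (z): grip across the 16 mm. Below it is a 30 x 36 mm collar (underside 34 mm below this point), then a straight 6 mm steel rod on the z axis, bent at its foot into a J towards -x. 0.12 kg, loose, starts hanging upright in the holder.
- hook_bend (a point): Middle of the J's bottom, on the rod's centre line: 100 mm below hook_grip and 7.5 mm to its -x side, same axes. The J's tip is 15 mm to the -x side of the straight rod, centre to centre (9 mm gap); the tip's top is 11 mm above this point, the J's underside 3 mm below. A loop's wire hanging in the J has its centre line 5.5 mm above this point.
- holder_slot (a point): Fork top of the fixed steel holder, 96 mm above the table, where the tool's rod belongs. The 14 mm wide slot runs along x, open to -x, ending 17 mm to +x. The tool hangs with its collar on the fork, hook_grip 34 mm above this point, J towards the holder's -x, axes as the holder's. It lifts straight up out of the slot and goes straight down in. Base 110 x 90 mm.
- tray: Fixed steel tray, 160 x 200 mm (x, y) outside, rim 18 mm high, walls and floor 3 mm thick; origin at the centre of its underside, on the table.
- pump_bottle: White pump bottle with a blue band, 60 mm wide and 165 mm tall, loose; origin under its centre. Leave alone.
- tape_roll: Paper tape roll lying flat, 72 mm wide and 24 mm tall, loose; origin under its centre. Leave alone.
- tube_rack: White tube rack with a few capped tubes, 66 x 210 mm (x, y), 86 mm tall with the tubes, loose; origin under its centre. Leave alone.
Mind the look-alikes: they are no part of the job. Leave any blue look-alike of the part that bears hook_grip alone. Leave any green look-alike of the part that bears holder_slot alone.

How it is judged:
On the way, in this order (a step that is already met when the one before it is completed fails the run):
1. the cap lies on the table, knob up, let go (height (world z) of cap_knob below 0.0368 m and angle between cap_knob's own z axis and vertical below 0.15 rad and linear speed of cap below 0.03 m/s and contact force between the fingers and cap below 0.2 N), for 0.2 s.
2. the carrier hangs on the hook, wholly out of the bucket (z of carrier_foot in the frame of spun_bucket_mouth above 0.003 m and contact force between hook and carrier above 0.4 N), for 0.2 s.
3. the carrier stands upright in the tray, lowered there with the hook still in its loop (height (world z) of carrier_foot below 0.008 m and angle between carrier_loop's own z axis and vertical below 0.12 rad and x of carrier_foot in the frame of tray between -0.077 and 0.077 m and y of carrier_foot in the frame of tray between -0.097 and 0.097 m and linear speed of carrier below 0.03 m/s and contact force between carrier and tray above 0.4 N and distance between hook_bend and carrier_loop below 0.03 m), for 0.2 s.
At the end, for the whole second after the job is handed in: The carrier stands upright (within 0.12 rad) on the floor of the tray; the hook tool hangs upright by its collar in the slot of its holder (handle within 18 mm along and 12 mm across the slot, 5 mm in height); the cap lies knob up on the table; all at rest (height (world z) of cap_knob below 0.0368 m and angle between cap_knob's own z axis and vertical below 0.15 rad and linear speed of each of cap, carrier, hook below 0.03 m/s and height (world z) of carrier_foot below 0.008 m and angle between each of carrier_loop, hook_grip's own z axis and vertical below 0.12 rad and x of carrier_foot in the frame of tray between -0.077 and 0.077 m and y of carrier_foot in the frame of tray between -0.097 and 0.097 m and x of hook_grip in the frame of holder_slot between -0.02 and 0.016 m and y of hook_grip in the frame of holder_slot between -0.012 and 0.012 m and z of hook_grip in the frame of holder_slot between 0.029 and 0.039 m and contact force between hook and holder above 0.4 N and contact force between hook and carrier below 0.05 N); the robot touches nothing.
It fails at once if the gripper touches the carrier (contact force between the fingers and carrier above 0.5 N).
It fails at once if the carrier is tipped over or set down hard (angle between carrier_loop's own z axis and vertical above 0.7 rad or contact force between carrier and tray above 25 N).
It fails at once if the cap, the carrier or the hook tool is dropped ((linear speed of cap above 0.6 m/s and contact force between the fingers and cap below 0.05 N) or (linear speed of hook above 0.6 m/s and contact force between the fingers and hook below 0.05 N) or (linear speed of carrier above 0.6 m/s and contact force between hook and carrier below 0.05 N)).
It fails at once if a bystander is disturbed (distance of any of pump_bottle, tape_roll, tube_rack from where it was at the start of the episode above 0.03 m).
It also fails if it takes over 72 s, if anything falls off the work surface, if the arm or the gripper's body presses on something with over 40 N, if the wrist force passes 120 N, or if a joint passes its speed limit or range.

## Robot

A 6-joint arm with a two-finger parallel gripper is mounted at the origin on the work surface. World frame = base frame: x ahead of the robot, y to its left, z up, the work surface at z = 0. Lengths are in m, angles in rad, forces in N, time in s.
With the tool pointing down it reaches from about 0.3 to 0.875 m from the base axis. Payload 6.4 kg.
Tool frame: the origin (TCP) lies midway between the tips of the shut fingers; the grasp point (between the pads) lies 19 mm behind it (ctrl.tcp_to_grasp is the distance from the TCP to the grasp point, in m); z points along the fingers, y is the direction in which the jaws open and shut (so a half turn about z gives the same grasp; the last joint's range is limited). The gripper opens to 85 mm and grips with 20 to 120 N. Pads are 22 mm wide; open, the fingers measure 114 mm over their backs; the gripper's body (76 mm by 85 mm) begins 54 mm behind the grasp point. The pads swing forward as they close: fully open they stand 13 mm farther back than shut.
Start: joints at [-1.544, 0.181, 1.607, -0, 1.354, -0.206], TCP at [0.133, -0.559, 0.231] pointing down, gripper open.
Joint ranges: [-2.99, 2.99], [-0.89, 2.07], [0.3, 2.58], [-1.14, 4.28], [0, 2.63], [-3.12, 3.12]. Speed limits (rad/s): [2.57, 2.57, 3.01, 3.14, 3.14, 3.14].

## Interface

Orientations are given as a unit quaternion [w, x, y, z].
In Python, from bench import monitor, imaging, order, spotter, ctrl gives the robot as it stands.
- The arm moves only by the shell command python3 -m pendant 'ROWS'. ROWS is JSON, a list that holds one entry, the list of rows, each a list of 5 numbers: the shift along the world's x, y, z in mm, then the turn about the world's z in degrees, then the finger opening in mm, from 0 to 85.4. A call has 1 to 8 rows; each row shifts and turns the commanded pose from where the row before left it; what a row does not reach is not made up. A row lasts 1/8 s, in which the tool goes at most 62.5 mm and 10.7 degrees, less where a joint would pass 70% of its speed; a pose out of reach is approached as far as the arm can. A call with a gripper value outside its range is refused whole. The fingers move at their own pace and stop on an object; the grip force is fixed at half the most. Time passes only in rows, so rows that do not move let the fingers close. It gives the time, the measured TCP pose, the force and the opening at its end, in the units of the state.
- monitor.get_obs(): the state, without advancing time (a new reading comes with each control period).
- imaging.camera(name): name is "side" or "top"; returns a dict with "img" (480x640x3 uint8, red, green, blue), "vfov" (degrees; the focal length in pixels is half the picture's height over the tangent of half this angle, whatever the lens; pixels are square), "cx", "cy" (the principal point, pixels), "distortion" ([k1, k2, p1, p2, k3] as OpenCV has them; the pictures are not rectified), "origin" and "orientation" of the camera in the world. Camera axes: x right, y down, z forward; pixel columns grow to the right and rows downward; lengths in m; the calibration is good to about 2 mm. A picture is of the moment at which its call begins. There is no depth.
- order.hand_in(): hands the job in, once; it reports no verdict.
Trained networks look in the newest picture that a camera, given by its name, has taken for a name from the list of things; names that differ only in an ending like _2 or _b are one class to them, and where a whole thing is asked for, a point or a joint stands for the part that bears it (a point fixed in the world has none). Each returns a list of dicts, best first, with "confidence" (0 to 1); they miss things now and then, are a little off and sometimes report something else, mostly with a low value. They report only what shows in the picture. A call takes as long as a camera call. They do not tell look-alikes from the thing itself.
- spotter.recognise(camera, thing): "at" ([x, y, z] in m, in the coordinates of the camera as it stood for that picture, good to about 4 mm: the middle of the surface that is visible of it).
- spotter.tip_of(camera, thing): "at" ([x, y, z] in m, in the coordinates of the camera as it stood for that picture, good to about 4 mm: a listed point, or the origin of a listed thing).
The state is a dict: "time_s": time; "q": joint angles; "dq": joint speeds; "joint_efforts": joint torques, N m; "eef_pos": TCP position; "eef_rot": TCP orientation; "wrist_force": force on the tool from outside, world axes, zero at the start; "torque": the same for the moment, N m; "opening": opening from 0.0 (shut) to 1.0 (fully open).
Only numpy, scipy, OpenCV 4.12 (cv2) and the standard library are available. Lean on these libraries where they do the work, as an engineer would, in place of code of your own. Each camera call takes 0.05 s, during which the arm holds its last target. There are 200 camera calls.

## Working session

There is one attempt and no reset: what is moved stays moved. The work goes in short steps, Python scripts to look and compute and a shell command to move; the robot and the scene stay as the last step left them, time stands still between calls to the robot, and variables do not carry over. Pictures are saved under pics/ and viewed, about 8 in all and at most 12, crops included, and the job is handed in when it is done.

```bash
mkdir -p pics; ls; cat > h.py <<'E'
from bench import monitor, imaging, order, spotter, ctrl
import numpy as np, cv2
from scipy.spatial.transform import Rotation as R
def cam(n):
    c=imaging.camera(n); o=np.array(c["orientation"]); 
    c["R"]=R.from_quat(o,scalar_first=True).as_matrix() if o.size==4 else o
    c["o"]=np.array(c["origin"]); f=240/np.tan(np.radians(c["vfov"])/2)
    c["K"]=np.array([[f,0,c["cx"]],[0,f,c["cy"]],[0,0,1]]); c["d"]=np.array(c["distortion"]); return c
def w(c,p): return c["R"]@np.array(p)+c["o"]
def pix(c,P): 
    p=c["R"].T@(np.array(P)-c["o"]); return cv2.projectPoints(p.reshape(1,3),np.zeros(3),np.zeros(3),c["K"],c["d"])[0].ravel()
def ray(c,uv,z):
    u=cv2.undistortPoints(np.array([[uv]],float),c["K"],c["d"]).ravel(); d=c["R"]@[u[0],u[1],1]
    return c["o"]+d*(z-c["o"][2])/d[2]
def save(c,n): cv2.imwrite(f"pics/{n}.png",c["img"][:,:,::-1])
E
cat > a.py <<'E'
from h import *
np.set_printoptions(precision=3,suppress=True)
T="cap_knob spun_bucket_mouth empty_bucket_mouth carrier_loop hook_grip hook_bend holder_slot tray pump_bottle tape_roll tube_rack".split()
for n in("top","side"):
    c=cam(n); save(c,n+"0"); print(n,c["o"],c["R"][:,2],c["vfov"])
    for t in T:
        for r in spotter.tip_of(n,t)[:3]: 
            P=w(c,r["at"]); print(t,P,pix(c,P).round(),round(r["confidence"],2))
s=monitor.get_obs(); print(s["time_s"],s["eef_pos"],s["eef_rot"],s["opening"],ctrl.tcp_to_grasp)
E
python3 a.py
```

```text
pics
top [0.451 0.106 1.139] [ 0.147 -0.033 -0.989] 55.61451271537798
cap_knob [ 0.631 -0.043  0.164] [369. 233.] 0.95
empty_bucket_mouth [0.619 0.069 0.129] [317. 240.] 0.65
hook_grip [0.318 0.262 0.02 ] [235. 371.] 0.7
hook_grip [0.39  0.406 0.017] [176. 340.] 0.64
hook_grip [0.523 0.298 0.132] [213. 282.] 0.52
hook_bend [0.404 0.513 0.024] [132. 334.] 0.67
hook_bend [0.413 0.243 0.02 ] [243. 331.] 0.66
holder_slot [0.525 0.298 0.096] [217. 283.] 0.88
holder_slot [0.569 0.471 0.096] [142. 263.] 0.65
tray [ 0.524 -0.303  0.002] [461. 287.] 0.81
tray [0.524 0.297 0.129] [214. 282.] 0.65
tray [ 0.75   0.333 -0.001] [213. 198.] 0.19
pump_bottle [ 0.753  0.333 -0.   ] [213. 196.] 0.83
tape_roll [ 0.748 -0.327 -0.003] [466. 202.] 0.73
tape_roll [0.524 0.299 0.131] [213. 282.] 0.51
tube_rack [0.811 0.031 0.001] [330. 176.] 0.86
side [0.096 0.921 1.008] [ 0.388 -0.636 -0.667] 45.63012692398394
cap_knob [ 0.633 -0.043  0.155] [344. 209.] 0.66
spun_bucket_mouth [ 0.63  -0.046  0.127] [345. 218.] 0.91
empty_bucket_mouth [0.62  0.066 0.129] [325. 244.] 0.67
hook_grip [0.53  0.294 0.127] [305. 324.] 0.81
hook_grip [0.32  0.264 0.011] [400. 390.] 0.8
hook_grip [0.395 0.411 0.008] [333. 428.] 0.68
hook_bend [0.522 0.307 0.03 ] [306. 359.] 0.9
hook_bend [0.415 0.245 0.024] [365. 361.] 0.63
hook_bend [0.406 0.513 0.023] [300. 463.] 0.57
holder_slot [0.524 0.295 0.095] [308. 335.] 0.91
holder_slot [0.568 0.472 0.093] [239. 388.] 0.79
tray [ 0.524 -0.302 -0.003] [421. 217.] 0.87
pump_bottle [0.753 0.33  0.003] [217. 331.] 0.89
tape_roll [ 0.742 -0.322 -0.003] [358. 191.] 0.93
tube_rack [ 0.813  0.031 -0.005] [270. 250.] 0.97
1.2 [ 0.133 -0.559  0.231] [-0.     0.993  0.116  0.   ] 1.0031330152955162 0.0187
```

View pics/top0.png

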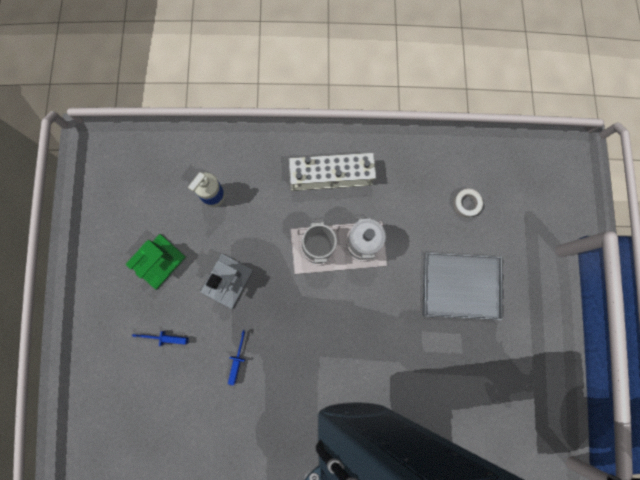

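```bash
python3 - <<'E'
import cv2
a=cv2.imread("pics/top0.png");b=cv2.imread("pics/side0.png")
A=cv2.resize(a[230:380,120:320],(800,600),interpolation=cv2.INTER_CUBIC)
cv2.imwrite("pics/cropt.png",A)
cv2.imwrite("pics/crops.png",cv2.resize(b[280:430,220:420],(800,600),interpolation=cv2.INTER_CUBIC))
E
```

```text
(no output)
```

View pics/crops.png

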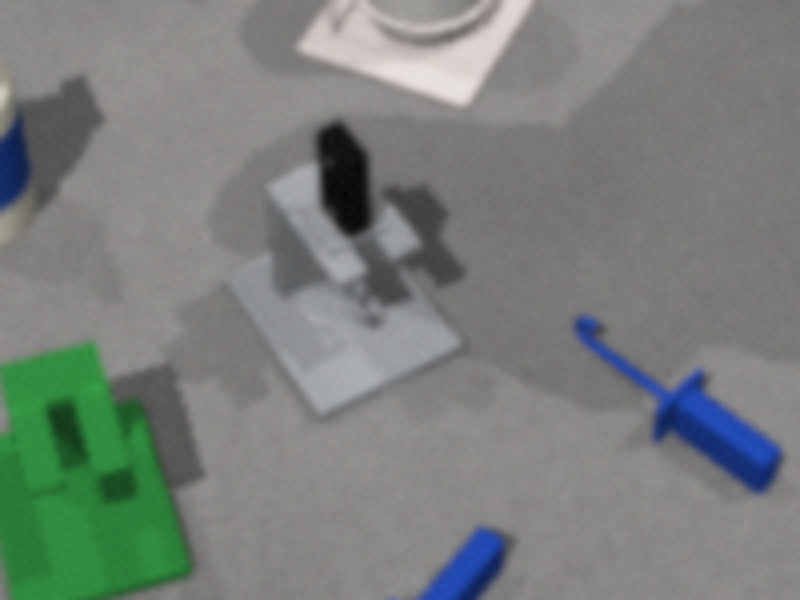

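View pics/cropt.png

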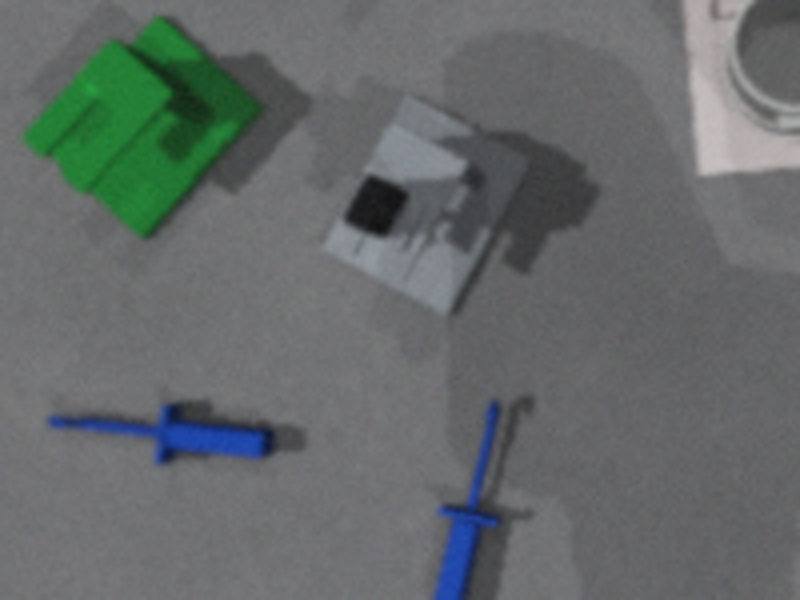

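Candidates. Hooks: black-handled, hanging in the grey holder (top px 214,282), and two blue ones lying down (235,371 and 165,338). Holders: grey (225,281) and green (155,260). Buckets: capped with knob (369,233) and open (318,240). I choose the black hook, the grey holder and the capped bucket; the crops confirm this. Next: the holder, stand and tray yaws.

```bash
python3 - <<'E'
from h import *
np.set_printoptions(precision=4,suppress=True)
c=cam("top"); s=cam("side")
q=[ray(c,(120+x/4,230+y/4),.005) for x,y in[(405,95),(530,160),(450,315),(322,248)]]
for a,b in zip(q,q[1:]+q[:1]): d=b-a; print("top edge",np.hypot(*d[:2]),np.degrees(np.arctan2(d[1],d[0])))
q=[ray(s,(220+x/4,280+y/4),.005) for x,y in[(228,282),(320,415),(462,345)]]
for a,b in zip(q,q[1:]): d=b-a; print("side edge",np.hypot(*d[:2]),np.degrees(np.arctan2(d[1],d[0])))
# tray corners
q=[ray(c,p,.018) for p in[(425,254),(501,256),(503,318),(424,316)]]
print(np.array(q))
# slot edges in side crop: prong inner edges
for n,cc in(("top",c),("side",s)):
  for t in("hook_grip","hook_bend","holder_slot"):
    for r in spotter.tip_of(n,t)[:3]:
      P=w(cc,r["at"])
      if abs(P[0]-.525)<.04 and abs(P[1]-.297)<.04: print(n,t,P,r["confidence"])
E
```

```text
top edge 0.08893321135342398 -116.9862291319058
top edge 0.10737207167576518 153.85274873905485
top edge 0.09015226646786144 63.18745078706716
top edge 0.10763441833885071 -26.798030709843307
side edge 0.10364912391103867 152.34477156450865
side edge 0.08771274070479682 -117.94343601258186
[[ 0.605  -0.207   0.018 ]
 [ 0.6011 -0.4054  0.018 ]
 [ 0.4441 -0.4023  0.018 ]
 [ 0.4502 -0.1998  0.018 ]]
top hook_grip [0.5236 0.3021 0.1287] 0.72
top holder_slot [0.5242 0.2981 0.0976] 0.77
side hook_grip [0.5266 0.2956 0.1263] 0.8
side hook_bend [0.52   0.3053 0.0262] 0.9
side holder_slot [0.5251 0.2978 0.0938] 0.61
```

The grey holder's x axis points at about -27° (slot opens towards 153°). I set out for the cap at (0.632, -0.044).

```bash
python3 -m pendant '[[[30,30,0,0,85],[31,32,0,0,85],[31,32,0,0,85],[31,32,0,0,85],[31,32,0,0,85],[31,32,0,0,85],[31,32,0,0,85],[31,32,0,0,85]]]'; python3 -m pendant '[[[31,32,0,0,85],[31,32,0,0,85],[31,32,0,0,85],[31,32,0,0,85],[31,32,0,0,85],[31,32,0,0,85],[31,34,-10,0,85],[30,34,-21,0,85]]]'
```

```text
time_s: 2.6
eef_pos: [0.3806, -0.3044, 0.2315]
eef_rot: [0.0, 0.993, 0.116, 0.0]
wrist_force: [0.6, -0.1, -0.6]
opening: 0.995
time_s: 3.6
eef_pos: [0.6285, -0.0445, 0.2012]
eef_rot: [0.001, 0.993, 0.116, 0.001]
wrist_force: [0.6, 0.4, -0.2]
opening: 0.999
```

```bash
python3 -m pendant '[[[3,0,-20,0,85],[0,0,-20,0,85],[0,0,-19,0,85],[0,0,0,0,10],[0,0,0,0,10],[0,0,0,0,10],[0,0,0,0,10],[0,0,0,0,10]]]'; python3 -m pendant '[[[0,0,0,0,10],[0,0,10,0,10],[0,0,15,0,10],[0,0,20,0,10],[0,0,20,0,10],[-20,0,10,0,10]]]'
python3 - <<'E'
from h import *
np.set_printoptions(precision=4,suppress=True)
for n in("top","side"):
  c=cam(n); save(c,n+"1")
  for t in("cap_knob","carrier_loop","spun_bucket_mouth","carrier_foot"):
    for r in spotter.tip_of(n,t)[:2]: P=w(c,r["at"]);print(n,t,P,pix(c,P),r["confidence"])
E
```

```text
time_s: 4.6
eef_pos: [0.6305, -0.0459, 0.1427]
eef_rot: [0.001, 0.993, 0.116, 0.001]
wrist_force: [-0.2, -1.6, 6.2]
opening: 0.249
time_s: 5.35
eef_pos: [0.6111, -0.0458, 0.2192]
eef_rot: [0.001, 0.993, 0.116, 0.002]
wrist_force: [0.4, 0.4, -1.4]
opening: 0.253
top cap_knob [ 0.6091 -0.0459  0.2417] [376.216 236.543] 0.63
top spun_bucket_mouth [0.5239 0.301  0.1287] [212.419  281.9873] 0.74
side cap_knob [ 0.613  -0.0459  0.2315] [352.101 185.188] 0.96
side spun_bucket_mouth [ 0.6308 -0.0431  0.1302] [344.3408 217.249 ] 0.84
side spun_bucket_mouth [ 0.7409 -0.3221 -0.0049] [357.7528 191.1547] 0.2
```

```bash
python3 -m pendant '[[[-40,0,0,0,10],[-50,10,0,0,10],[-50,20,-20,0,10],[-40,10,-40,0,10],[0,0,-50,0,10],[0,0,-45,0,10],[0,0,-25,0,10],[0,0,-12,0,10]]]'; python3 -m pendant '[[[0,0,-5,0,10],[0,0,-2,0,10],[0,0,-1,0,10],[0,0,0,0,10]]]'
```

```text
time_s: 6.85
eef_pos: [0.4288, -0.0052, 0.0229]
eef_rot: [-0.001, 0.993, 0.116, -0.001]
wrist_force: [0.2, 0.1, -0.3]
opening: 0.253
time_s: 7.35
eef_pos: [0.4305, -0.0057, 0.0177]
eef_rot: [0.0, 0.993, 0.116, 0.001]
wrist_force: [-2.2, 0.3, 6.6]
opening: 0.251
```

```bash
python3 -m pendant '[[[0,0,0,0,85],[0,0,0,0,85],[0,0,0,0,85],[0,0,0,0,85],[0,0,25,0,85],[0,0,45,0,85],[0,20,60,0,85],[0,60,50,0,85]]]'; python3 -m pendant '[[[10,60,20,0,85],[20,60,0,0,85],[10,30,0,0,85]]]'
python3 - <<'E'
from h import *
np.set_printoptions(precision=4,suppress=True)
for n in("top","side"):
  c=cam(n); save(c,n+"2")
  for t in("cap_knob","carrier_loop","spun_bucket_mouth","holder_slot","hook_grip"):
    for r in spotter.tip_of(n,t)[:3]: P=w(c,r["at"]);print(n,t,P,pix(c,P),r["confidence"])
  u,v=pix(c,[.631,-.044,.103]).astype(int); A=c["img"][v-30:v+30,u-30:u+30,::-1]
  A=cv2.resize(A,(400,400),interpolation=cv2.INTER_CUBIC); cv2.imwrite(f"pics/l{n}.png",A)
  print(n,u-30,v-30)
cv2.imwrite("pics/loop.png",np.hstack([cv2.imread("pics/ltop.png"),cv2.imread("pics/lside.png")]))
E
```

```text
time_s: 8.35
eef_pos: [0.4308, 0.0618, 0.1885]
eef_rot: [0.001, 0.993, 0.114, 0.002]
wrist_force: [1.5, 0.0, -0.8]
opening: 0.997
time_s: 8.72
eef_pos: [0.4696, 0.2129, 0.2056]
eef_rot: [-0.0, 0.993, 0.117, 0.001]
wrist_force: [-0.2, -1.4, 0.1]
opening: 0.992
top cap_knob [ 0.4294 -0.001   0.0378] [344.7854 324.8061] 0.64
top carrier_loop [ 0.6281 -0.0444  0.105 ] [365.7427 238.6005] 0.58
top spun_bucket_mouth [ 0.6305 -0.0431  0.1317] [366.8188 235.5675] 0.79
top hook_grip [0.3179 0.2632 0.0191] [234.3982 371.1229] 0.81
top hook_grip [0.3923 0.4078 0.0169] [175.641  339.2405] 0.43
top 335 207
side cap_knob [ 0.4346 -0.0049  0.0325] [406.5661 283.4298] 0.84
side spun_bucket_mouth [ 0.6328 -0.0446  0.1283] [343.9377 217.2787] 0.7
side spun_bucket_mouth [0.5225 0.3046 0.0257] [306.9768 359.2225] 0.69
side spun_bucket_mouth [0.7541 0.3292 0.0009] [216.7874 331.3428] 0.33
side holder_slot [0.5243 0.2952 0.0941] [307.6647 335.442 ] 0.82
side hook_grip [0.5264 0.2938 0.1263] [306.696  324.3917] 0.81
side hook_grip [0.319  0.2655 0.0094] [400.2833 390.9849] 0.63
side hook_grip [0.3963 0.4097 0.0107] [332.7884 426.8059] 0.58
side 314 195
```

View pics/loop.png

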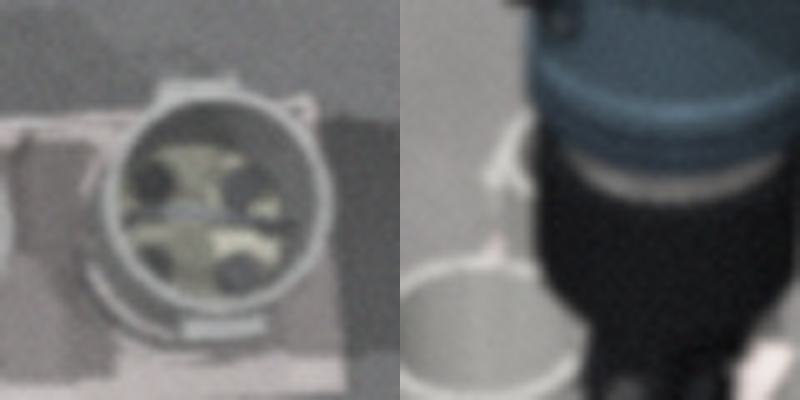

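```bash
python3 - <<'E'
from h import *
np.set_printoptions(precision=4,suppress=True)
c=cam("top"); f=lambda x,y,z: ray(c,(335+x*.15,207+y*.15),z)
q=[f(*p,.076) for p in[(150,180),(245,185),(235,270),(155,260)]]
print(np.array(q),np.mean(q,0)); 
for a,b in((0,1),(3,2),(0,3),(1,2)): d=q[b]-q[a];print(np.degrees(np.arctan2(d[1],d[0])),np.hypot(*d[:2]))
a,b=f(125,221,.085),f(290,223,.085); print(a,b,np.degrees(np.arctan2(*(b-a)[1::-1])),"apex",f(195,210,.103))
g=c["img"][207:267,335:395].astype(float); 
print("rim centre",f(217,204,.131))
A=cv2.resize(c["img"][212:258,345:391,::-1],(600,600),interpolation=cv2.INTER_LANCZOS4); A=cv2.convertScaleAbs(A,alpha=1.5,beta=-60);cv2.imwrite("pics/loop2.png",A)
E
```

```text
[[ 0.6441 -0.029   0.076 ]
 [ 0.6426 -0.0632  0.076 ]
 [ 0.6118 -0.0591  0.076 ]
 [ 0.6151 -0.0305  0.076 ]] [ 0.6284 -0.0455  0.076 ]
-92.52662660033768 0.034213925887181
-96.74477131302804 0.02883383398093647
-177.10715752084243 0.028972651957306063
172.44981440751172 0.031083384994856342
[ 0.6276 -0.0188  0.085 ] [ 0.6274 -0.0776  0.085 ] -90.21980416442165 apex [ 0.6287 -0.0412  0.103 ]
rim centre [ 0.626  -0.0448  0.131 ]
```

View pics/loop2.png

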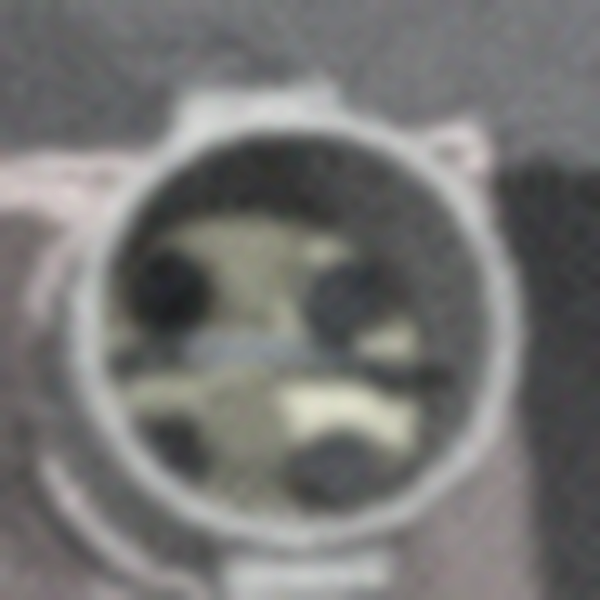

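The loop runs from crop (115,360) over its apex (265,348) to (440,378), so its wire lies at about 87° and its eye opens along world x. The apex is at about (0.628, -0.0445). Next, grip the hook with tool yaw -117°.

```bash
python3 -m pendant '[[[10,20,0,-10,85],[15,25,0,-10,85],[15,25,0,-10,85],[15,14,0,-10,85],[0,0,0,0,85],[0,0,-30,0,85],[0,0,-20,0,85],[0,0,0,0,85]]]';python3 - <<'E'
from h import *
o=monitor.get_obs(); print(R.from_quat(o["eef_rot"],scalar_first=True).as_matrix()[:,1],o["q"])
E
```

```text
time_s: 10.38
eef_pos: [0.5224, 0.2932, 0.153]
eef_rot: [0.001, 0.973, -0.23, -0.002]
wrist_force: [-0.3, -0.1, -0.2]
opening: 0.995
[-0.44772992 -0.89416276  0.00329688] [ 3.13472798e-01  3.14837023e-01  1.60913366e+00 -6.65919861e-05
  1.22225720e+00  2.34852507e+00]
```

```bash
python3 -m pendant '[[[3,4,-20,0,85],[0,0,-20,0,85],[0,0,0,0,5],[0,0,0,0,5],[0,0,0,0,5],[0,0,0,0,5],[0,0,0,0,5],[0,0,0,0,5]]]'; python3 - <<'E'
from h import *
c=cam("side"); save(c,"s3")
for t in("hook_grip","holder_slot","hook_bend"):
  for r in spotter.tip_of("side",t)[:1]: print(t,w(c,r["at"]),r["confidence"])
cv2.imwrite("pics/s3c.png",cv2.resize(c["img"][250:400,220:420,::-1],(800,600),interpolation=cv2.INTER_CUBIC))
E
```

```text
time_s: 11.38
eef_pos: [0.5276, 0.298, 0.1159]
eef_rot: [-0.0, 0.973, -0.231, 0.0]
wrist_force: [-1.4, -2.8, 5.9]
opening: 0.18
hook_grip [0.53114374 0.30224202 0.1278183 ] 0.79
holder_slot [0.57110226 0.47189916 0.09174332] 0.89
hook_bend [0.40406028 0.51350826 0.02464644] 0.96
```

View pics/s3c.png

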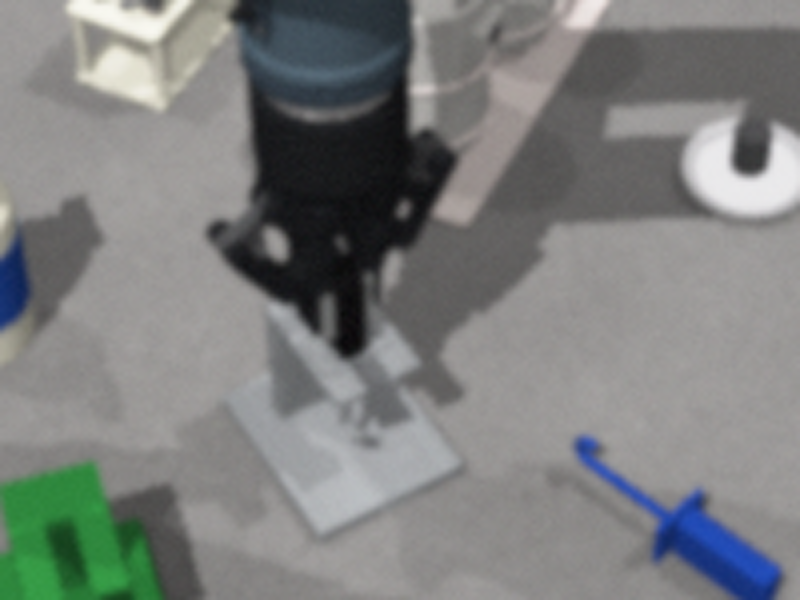

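The fingers hold the real black handle (crop 345,310), and the cap lies knob up at (750,160). Lift the hook straight up and carry it above the spun bucket.

```bash
python3 -m pendant '[[[0,0,10,0,5],[0,0,20,0,5],[0,0,30,0,5],[0,0,35,0,5],[0,0,35,0,5],[0,0,30,0,5],[0,-20,0,0,5],[10,-35,0,5,5]]]'; python3 -m pendant '[[[20,-45,0,5,5],[20,-50,0,5,5],[20,-50,0,5,5],[20,-50,0,4,5],[20,-45,0,0,5],[15,-35,0,0,5],[2,-12,0,0,5],[0,0,0,0,5]]]'; python3 - <<'E'
from h import *
np.set_printoptions(precision=4,suppress=True)
o=monitor.get_obs(); m=R.from_quat(o["eef_rot"],scalar_first=True).as_matrix(); print(o["eef_pos"],m[:,1],np.degrees(np.arctan2(m[1,1],m[0,1])))
for n in("side","top"):
  c=cam(n); save(c,n+"4")
  for t in("hook_grip","hook_bend","carrier_loop","spun_bucket_mouth"):
    for r in spotter.tip_of(n,t)[:2]: P=w(c,r["at"]); print(n,t,P,pix(c,P),r["confidence"])
c=cam("side"); u,v=pix(c,[.645,-.044,.17]).astype(int); print(u,v)
cv2.imwrite("pics/s4c.png",cv2.resize(c["img"][v-45:v+45,u-60:u+60,::-1],(800,600),interpolation=cv2.INTER_CUBIC))
E
```

```text
time_s: 12.58
eef_pos: [0.5363, 0.2425, 0.2748]
eef_rot: [0.0, 0.983, -0.186, -0.0]
wrist_force: [0.2, -0.3, -2.0]
opening: 0.184
time_s: 13.58
eef_pos: [0.6533, -0.0448, 0.274]
eef_rot: [-0.0, 1.0, -0.024, -0.001]
wrist_force: [-0.2, 0.9, -1.6]
opening: 0.178
[ 0.6533 -0.0448  0.274 ] [-0.0481 -0.9988 -0.0006] -92.75940227046962
side hook_grip [ 0.656  -0.0477  0.2813] [336.7577 161.7877] 0.85
side hook_grip [0.3918 0.4098 0.0121] [334.7416 427.4868] 0.75
side hook_bend [0.4161 0.2428 0.026 ] [364.5846 359.5515] 0.87
side hook_bend [0.4032 0.511  0.021 ] [301.8548 463.1099] 0.84
side spun_bucket_mouth [ 0.6326 -0.0446  0.127 ] [343.9682 217.7014] 0.89
top hook_grip [0.3895 0.411  0.0158] [174.3896 340.3655] 0.87
top hook_grip [0.3223 0.263  0.0182] [234.5784 369.2289] 0.65
top hook_bend [0.4026 0.5136 0.0257] [131.3674 334.5342] 0.85
top hook_bend [0.4119 0.2416 0.0235] [243.9695 331.7335] 0.67
top carrier_loop [ 0.6244 -0.0451  0.1085] [366.2731 239.9503] 0.58
top spun_bucket_mouth [ 0.6308 -0.0448  0.1288] [367.3808 235.692 ] 0.48
339 202
```

View pics/s4c.png

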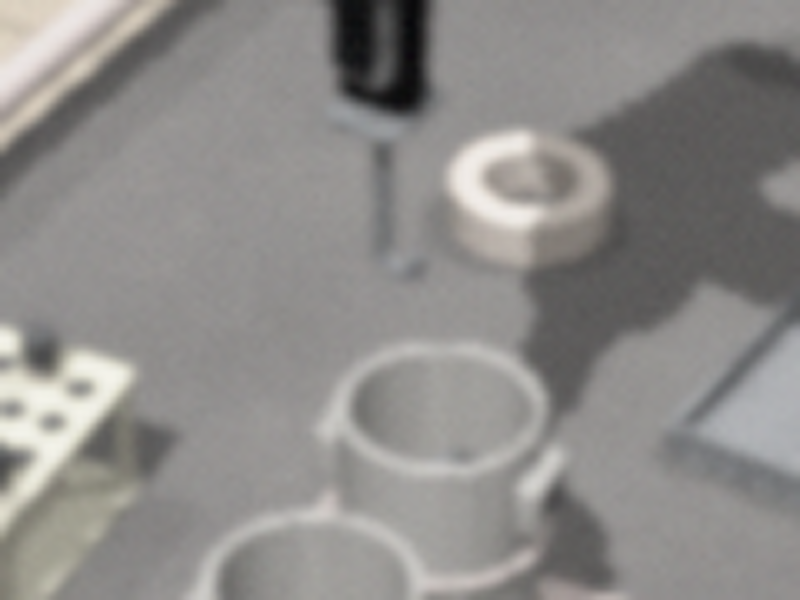

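```bash
python3 - <<'E'
from h import *
np.set_printoptions(precision=4,suppress=True)
c=cam("side")
for n,P in(("bend",[.6458,-.0448,.188]),("rod",[.6533,-.0448,.21]),("rodup",[.6533,-.0448,.24]),("rim+x",[.666,-.0445,.131]),("mouthL",[.631,-.0445,.131])):
  p=pix(c,P); print(n,p,(p-[279,157])/.15, ((pix(c,np.array(P)+[.01,0,0])-p)/.15))
E
```

```text
bend [339.6091 196.168 ] [404.0604 261.1199] [-23.8591  -8.33  ]
rod [336.9718 187.8077] [386.4785 205.385 ] [-24.0056  -8.2317]
rodup [337.0391 177.4398] [386.9272 136.2657] [-24.3496  -8.1419]
rim+x [332.3337 212.2372] [355.5583 368.2482] [-22.9765  -8.3619]
mouthL [344.5461 216.6854] [436.9742 397.9026] [-23.4205  -8.5344]
```

```bash
python3 -m pendant '[[[0,0,-20,0,5],[0,0,-20,0,5],[0,0,-18,0,5],[0,0,-14,0,5],[0,0,-12,0,5],[0,0,-10,0,5],[0,0,-6,0,5],[0,0,-3,0,5]]]';  python3 -m pendant '[[[0,0,0,0,5],[0,0,0,0,5]]]'
```

```text
time_s: 15.18
eef_pos: [0.6543, -0.0439, 0.172]
eef_rot: [0.0, 1.0, -0.023, 0.0]
wrist_force: [0.7, 1.2, -1.4]
opening: 0.18
time_s: 15.42
eef_pos: [0.6545, -0.0439, 0.1727]
eef_rot: [0.0, 1.0, -0.023, 0.0]
wrist_force: [-0.0, 0.4, -1.2]
opening: 0.18
```

```bash
python3 -m pendant '[[[0,0,-2,0,5],[-4,0,0,0,5],[-4,0,0,0,5],[-4,0,0,0,5],[-4,0,0,0,5],[-3,0,0,0,5],[0,0,0,0,5]]]'; python3 - <<'E'
from h import *
for n in("side","top"):
  c=cam(n); save(c,n+"5")
E
```

```text
time_s: 16.3
eef_pos: [0.6351, -0.0439, 0.1702]
eef_rot: [-0.0, 1.0, -0.023, 0.0]
wrist_force: [0.7, 0.1, -1.7]
opening: 0.185
```

```bash
python3 -m pendant '[[[0,0,4,0,5],[0,0,4,0,5],[0,0,2,0,5],[0,0,0,0,5],[0,0,0,0,5]]]'; python3 -m pendant '[[[0,0,5,0,5],[0,0,5,0,5],[0,0,5,0,5],[0,0,0,0,5],[0,0,0,0,5]]]'; python3 - <<'E'
from h import *
c=cam("side"); print(pix(c,[.63,-.044,.1]))
print(monitor.get_obs()["wrist_force"],spotter.recognise("side","carrier_loop"))
E
```

```text
time_s: 17.02
eef_pos: [0.6352, -0.0438, 0.1801]
eef_rot: [-0.0, 1.0, -0.023, 0.0]
wrist_force: [0.6, -0.7, -1.0]
opening: 0.18
time_s: 17.65
eef_pos: [0.6351, -0.0439, 0.195]
eef_rot: [-0.0, 1.0, -0.023, -0.0]
wrist_force: [0.7, -0.2, -1.9]
opening: 0.176
[344.617498   226.63123421]
[-0.28407657  0.05802907 -2.73279479] []
```

```bash
python3 -m pendant '[[[0,0,6,0,5],[0,0,8,0,5],[0,0,8,0,5],[0,0,8,0,5],[0,0,0,0,5],[0,0,0,0,5]]]'; python3 - <<'E'
from h import *
f=[]
for i in range(6): c=cam("side"); f.append(monitor.get_obs()["wrist_force"])
print(np.mean(f,0)); u,v=pix(c,[.635,-.044,.17]).astype(int)
cv2.imwrite("pics/s6c.png",cv2.resize(c["img"][v-45:v+45,u-60:u+60,::-1],(800,600),interpolation=cv2.INTER_CUBIC))
E
```

```text
time_s: 18.5
eef_pos: [0.6351, -0.0438, 0.225]
eef_rot: [-0.0, 1.0, -0.023, -0.0]
wrist_force: [-0.6, 1.1, -2.3]
opening: 0.178
[-0.31163768  0.38518624 -2.62355397]
```

View pics/s6c.png

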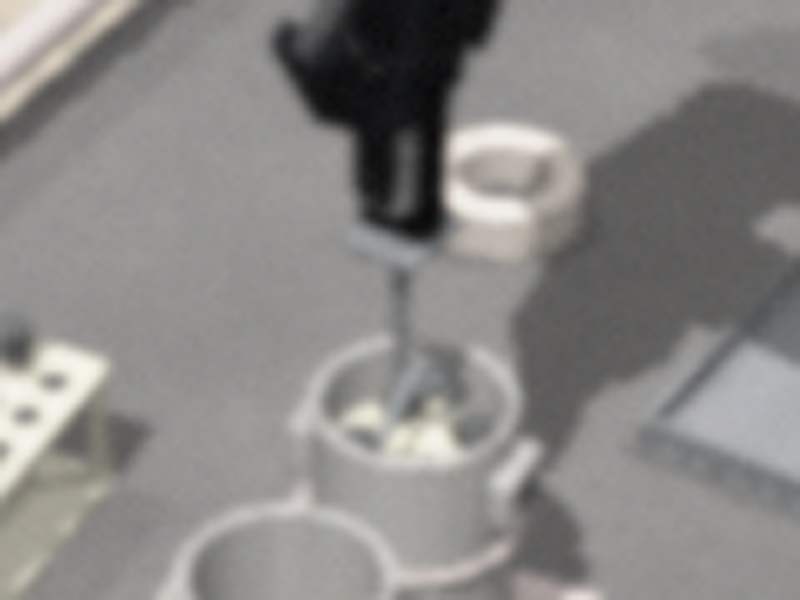

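The carrier hangs on the hook and is rising in the bucket. Draw it fully out, then carry it smoothly to the tray.

```bash
python3 -m pendant '[[[0,0,8,0,5],[0,0,14,0,5],[0,0,18,0,5],[0,0,20,0,5],[0,0,18,0,5],[0,0,14,0,5],[0,0,6,0,5],[0,0,2,0,5]]]'; python3 -m pendant '[[[0,0,0,0,5],[0,0,0,0,5],[-2,-5,0,0,5],[-4,-10,0,0,5],[-6,-15,0,0,5],[-8,-19,0,0,5],[-9,-22,0,0,5],[-9,-22,0,0,5]]]'; python3 -m pendant '[[[-9,-22,0,0,5],[-9,-22,0,0,5],[-9,-22,0,0,5],[-9,-22,0,0,5],[-8,-20,0,0,5],[-7,-18,0,0,5],[-7,-14,0,0,5],[-6,-10,0,0,5]]]'; python3 -m pendant '[[[-5,-7,0,0,5],[-4,-5,0,0,5],[-2,-3,0,0,5],[0,0,0,0,5],[0,0,0,0,5],[0,0,0,0,5]]]'; python3 - <<'E'
from h import *
for n in("side","top"):
  c=cam(n); save(c,n+"7")
  for t in("carrier_loop","carrier_foot","hook_grip","hook_bend","tray"):
    for r in spotter.tip_of(n,t)[:2]: P=w(c,r["at"]); print(n,t,P.round(4),r["confidence"])
c=cam("side"); u,v=pix(c,[.524,-.302,.15]).astype(int)
cv2.imwrite("pics/s7c.png",cv2.resize(c["img"][v-75:v+75,u-100:u+100,::-1],(800,600),interpolation=cv2.INTER_CUBIC))
E
```

```text
time_s: 19.8
eef_pos: [0.6351, -0.0438, 0.3252]
eef_rot: [-0.0, 1.0, -0.023, -0.0]
wrist_force: [-0.4, 0.1, -2.6]
opening: 0.183
time_s: 20.8
eef_pos: [0.5963, -0.1388, 0.3252]
eef_rot: [0.0, 1.0, -0.024, 0.0]
wrist_force: [-0.4, -0.7, -2.9]
opening: 0.184
time_s: 21.8
eef_pos: [0.5327, -0.2877, 0.325]
eef_rot: [-0.0, 1.0, -0.023, -0.0]
wrist_force: [0.4, -0.3, -2.7]
opening: 0.178
time_s: 22.55
eef_pos: [0.5224, -0.3016, 0.3251]
eef_rot: [-0.0, 1.0, -0.023, 0.0]
wrist_force: [-0.1, 0.5, -1.6]
opening: 0.181
side carrier_loop [ 0.5181 -0.3024  0.2366] 0.74
side carrier_foot [ 0.5193 -0.2974  0.1539] 0.95
side hook_grip [0.3934 0.4081 0.0104] 0.81
side hook_grip [ 0.5225 -0.3017  0.3342] 0.75
side hook_bend [0.4057 0.5106 0.0218] 0.7
side hook_bend [0.4165 0.2401 0.0237] 0.58
side tray [ 0.5257 -0.3029 -0.0022] 0.83
top carrier_loop [ 0.5175 -0.3021  0.2467] 0.97
top carrier_foot [ 0.5146 -0.3014  0.1549] 0.95
top hook_grip [0.3894 0.4082 0.0148] 0.84
top hook_grip [0.3174 0.2629 0.0201] 0.75
top hook_bend [0.4165 0.2441 0.0207] 0.84
top hook_bend [0.4039 0.5106 0.0247] 0.68
top tray [ 0.5245 -0.3025 -0.0014] 0.84
```

View pics/s7c.png

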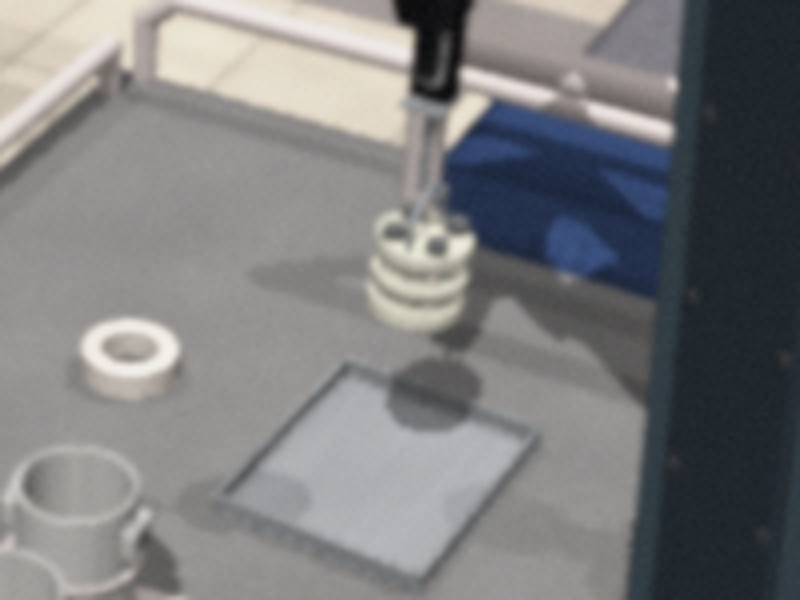

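Carrier hangs upright over the tray (crop 420,270; foot at ~0.154 m). Lower it.

```bash
python3 -m pendant '[[[4,0,-6,0,5],[3,0,-16,0,5],[0,0,-24,0,5],[0,0,-26,0,5],[0,0,-24,0,5],[0,0,-18,0,5],[0,0,-12,0,5],[0,0,-8,0,5]]]'; python3 -m pendant '[[[0,0,-4,0,5],[0,0,-3,0,5],[0,0,-2,0,5],[0,0,-2,0,5],[0,0,-2,0,5],[0,0,-1,0,5],[0,0,-1,0,5],[0,0,-1,0,5]]]'; python3 -m pendant '[[[0,0,-1,0,5],[0,0,-1,0,5],[0,0,-1,0,5],[0,0,-1,0,5],[0,0,-1,0,5],[0,0,0,0,5],[0,0,0,0,5],[0,0,0,0,5]]]'; python3 - <<'E'
from h import *
f=[]
for i in range(5): c=cam("side"); f.append(monitor.get_obs()["wrist_force"])
print(np.mean(f,0))
for t in("carrier_loop","carrier_foot","hook_grip"):
    for r in spotter.tip_of("side",t)[:2]: P=w(c,r["at"]); print(t,P.round(4),r["confidence"])
E
```

```text
time_s: 24.2
eef_pos: [0.5292, -0.3019, 0.1905]
eef_rot: [-0.0, 1.0, -0.023, -0.0]
wrist_force: [-0.8, -0.1, -1.9]
opening: 0.181
time_s: 25.2
eef_pos: [0.5292, -0.3019, 0.1751]
eef_rot: [0.0, 1.0, -0.023, 0.0]
wrist_force: [1.0, -0.1, -2.5]
opening: 0.18
time_s: 26.2
eef_pos: [0.5292, -0.3019, 0.1701]
eef_rot: [0.0, 1.0, -0.023, -0.0]
wrist_force: [-0.2, -0.7, -1.2]
opening: 0.177
[-0.38184149 -0.11330659 -1.05964936]
carrier_loop [ 0.5274 -0.2981  0.0867] 0.58
carrier_foot [ 0.5244 -0.2991  0.0017] 0.94
hook_grip [0.3216 0.2616 0.0077] 0.98
hook_grip [ 0.5295 -0.3013  0.1825] 0.76
```

```bash
python3 -m pendant '[[[0,0,-3,0,5],[0,0,-3,0,5],[0,0,-2,0,5],[0,0,-2,0,5],[0,0,0,0,5],[0,0,0,0,5],[0,0,0,0,5]]]'; python3 - <<'E'
from h import *
f=[]
for i in range(5): c=cam("side"); f.append(monitor.get_obs()["wrist_force"])
print(np.mean(f,0))
E
```

```text
time_s: 27.48
eef_pos: [0.5292, -0.3019, 0.1602]
eef_rot: [0.0, 1.0, -0.023, 0.0]
wrist_force: [-1.2, -0.3, -1.3]
opening: 0.181
[-0.25219915 -0.20207052 -0.95335698]
```

```bash
python3 -m pendant '[[[3,0,0,0,5],[4,0,0,0,5],[4,0,0,0,5],[4,0,0,0,5],[4,0,0,0,5],[3,0,0,0,5],[0,0,0,0,5],[0,0,0,0,5]]]'; python3 - <<'E'
from h import *
f=[]
for i in range(3): c=cam("side"); f.append(monitor.get_obs()["wrist_force"])
print(np.mean(f,0)); u,v=pix(c,[.53,-.302,.07]).astype(int)
cv2.imwrite("pics/s8c.png",cv2.resize(c["img"][v-45:v+45,u-60:u+60,::-1],(800,600),interpolation=cv2.INTER_CUBIC))
E
```

```text
time_s: 28.72
eef_pos: [0.5511, -0.3019, 0.1601]
eef_rot: [-0.0, 1.0, -0.023, -0.0]
wrist_force: [-0.3, -1.1, -1.0]
opening: 0.18
[ 0.0555379  -0.22015571 -1.11398334]
```

View pics/s8c.png

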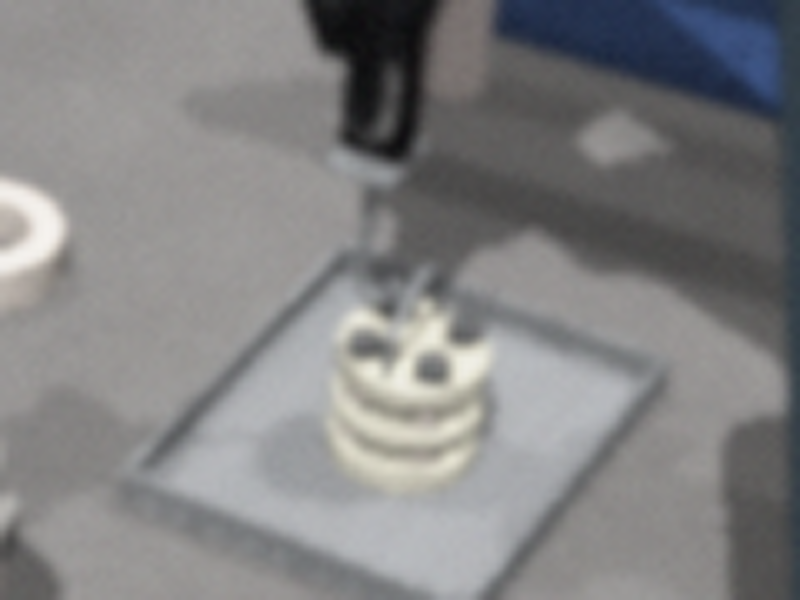

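The carrier stands upright in the tray and the J is clear of the loop. Lift away and return to above the holder.

```bash
python3 -m pendant '[[[0,0,6,0,5],[0,0,12,0,5],[0,0,18,0,5],[0,0,24,0,5],[0,0,30,0,5],[0,0,30,0,5],[0,10,10,0,5],[0,25,0,0,5]]]'; python3 -m pendant '[[[-2,40,0,-2,5],[-2,45,0,-2,5],[-3,45,0,-3,5],[-3,45,0,-3,5],[-3,45,0,-3,5],[-3,45,0,-3,5],[-3,45,0,-3,5],[-3,45,0,-3,5]]]'; python3 -m pendant '[[[-2,45,0,-2,5],[0,45,0,0,5],[0,40,0,0,5],[0,35,0,0,5],[0,25,0,0,5],[0,15,0,0,5],[0,5,0,0,5],[0,0,0,0,5]]]';python3 - <<'E'
from h import *
np.set_printoptions(precision=4,suppress=True)
c=cam("top"); save(c,"top9")
c=cam("side"); save(c,"s9"); c=cam("side")
o=monitor.get_obs(); m=R.from_quat(o["eef_rot"],scalar_first=True).as_matrix(); print(o["eef_pos"],np.degrees(np.arctan2(m[1,1],m[0,1])))
for t in("hook_bend","holder_slot","hook_grip"):
    for r in spotter.tip_of("side",t)[:3]: P=w(c,r["at"]); print(t,P.round(4),r["confidence"])
E
```

```text
time_s: 29.88
eef_pos: [0.5513, -0.2664, 0.2909]
eef_rot: [0.0, 1.0, -0.024, 0.001]
wrist_force: [0.2, 0.2, -1.3]
opening: 0.19
time_s: 30.88
eef_pos: [0.5271, 0.0911, 0.2884]
eef_rot: [0.0, 0.977, -0.214, -0.001]
wrist_force: [1.2, 0.1, -1.2]
opening: 0.176
time_s: 31.88
eef_pos: [0.5268, 0.2979, 0.2897]
eef_rot: [0.0, 0.973, -0.231, -0.0]
wrist_force: [0.2, 0.2, -1.6]
opening: 0.182
[0.5274 0.2973 0.2902] -116.72364828467444
hook_bend [ 0.7444 -0.3195 -0.0047] 0.74
hook_bend [0.4048 0.5107 0.0213] 0.7
hook_bend [0.4162 0.2433 0.0226] 0.65
holder_slot [0.5233 0.2939 0.0945] 0.77
holder_slot [0.5729 0.4728 0.0943] 0.64
hook_grip [0.3927 0.4081 0.0094] 0.91
hook_grip [0.5272 0.2955 0.3013] 0.8
hook_grip [0.3206 0.2652 0.0091] 0.7
```

```bash
python3 -m pendant '[[[0,0,-15,0,5],[0,0,-25,0,5],[0,0,-25,0,5],[0,0,-20,0,5],[0,0,-10,0,5],[0,0,-8,0,5],[0,0,-8,0,5],[0,0,-8,0,5]]]'; python3 -m pendant '[[[0,0,-10,0,5],[0,0,-10,0,5],[0,0,-10,0,5],[0,0,-8,0,5],[0,0,-6,0,5],[0,0,-4,0,5],[0,0,-3,0,5],[0,0,-2,0,5]]]'; python3 - <<'E'
from h import *
c=cam("side"); save(c,"s10")
u,v=pix(c,[.525,.297,.1]).astype(int)
cv2.imwrite("pics/s10c.png",cv2.resize(c["img"][v-45:v+45,u-60:u+60,::-1],(800,600),interpolation=cv2.INTER_CUBIC))
E
```

```text
time_s: 33.17
eef_pos: [0.5275, 0.2981, 0.1712]
eef_rot: [-0.0, 0.973, -0.231, 0.0]
wrist_force: [-0.3, -1.2, -1.0]
opening: 0.176
time_s: 34.17
eef_pos: [0.5273, 0.2981, 0.1182]
eef_rot: [-0.0, 0.973, -0.231, 0.0]
wrist_force: [-1.2, -1.0, -0.2]
opening: 0.179
```

View pics/s10c.png

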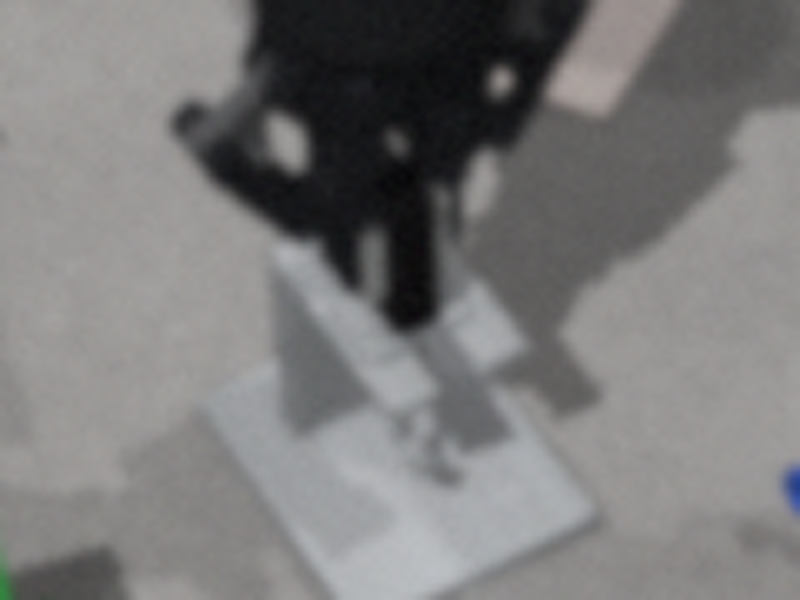

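Rod is in the slot as before (J below at crop 440,470). Settle the last few mm, then release.

```bash
python3 -m pendant '[[[0,0,-1,0,5],[0,0,-1,0,5],[0,0,-1,0,5],[0,0,0,0,5],[0,0,0,0,5]]]'; python3 -m pendant '[[[0,0,0,0,85],[0,0,0,0,85],[0,0,0,0,85],[0,0,0,0,85],[0,0,0,0,85]]]'; python3 -m pendant '[[[0,0,10,0,85],[0,0,15,0,85],[0,0,25,0,85],[0,0,30,0,85],[0,0,30,0,85],[-20,-40,0,0,85],[-40,-45,0,0,85],[-40,-45,0,0,85]]]'; python3 -m pendant '[[[-20,-45,0,0,85],[0,-45,0,0,85],[0,0,0,0,85],[0,0,0,0,85]]]'; python3 - <<'E'
from h import *
np.set_printoptions(precision=4,suppress=True)
T="cap_knob carrier_loop carrier_foot hook_grip hook_bend holder_slot tray pump_bottle tape_roll tube_rack".split()
for n in("top","side"):
    c=cam(n); save(c,n+"11")
    for t in T:
        for r in spotter.tip_of(n,t)[:3]:
            if r["confidence"]>.4: print(n,t,w(c,r["at"]),round(r["confidence"],2))
u,v=pix(c,[.525,.297,.1]).astype(int); A=cv2.resize(c["img"][v-45:v+45,u-30:u+30,::-1],(400,600)); 
u,v=pix(c,[.524,-.302,.05]).astype(int); B=cv2.resize(c["img"][v-45:v+45,u-30:u+30,::-1],(400,600)); 
cv2.imwrite("pics/end.png",np.hstack([A,B]))
E
```

```text
time_s: 34.85
eef_pos: [0.5273, 0.2981, 0.1159]
eef_rot: [0.0, 0.973, -0.231, 0.0]
wrist_force: [-3.9, -2.4, 5.2]
opening: 0.181
time_s: 35.48
eef_pos: [0.5272, 0.2982, 0.1151]
eef_rot: [-0.0, 0.973, -0.231, 0.0]
wrist_force: [-0.2, 0.2, -0.5]
opening: 0.995
time_s: 36.48
eef_pos: [0.4265, 0.1671, 0.2264]
eef_rot: [-0.0, 0.973, -0.23, 0.001]
wrist_force: [0.4, -1.3, 0.8]
opening: 0.994
time_s: 36.98
eef_pos: [0.4076, 0.0783, 0.2261]
eef_rot: [-0.0, 0.973, -0.231, 0.001]
wrist_force: [-0.4, 0.4, 0.5]
opening: 0.993
top cap_knob [ 0.4266 -0.0037  0.0372] 0.72
top carrier_loop [ 0.5184 -0.2969  0.0965] 0.95
top carrier_foot [ 0.5207 -0.3    -0.0019] 0.57
top hook_grip [0.319  0.2653 0.0213] 0.85
top hook_grip [0.3908 0.411  0.0152] 0.65
top hook_grip [ 0.5232 -0.2984  0.0992] 0.54
top hook_bend [0.4131 0.2442 0.0216] 0.79
top hook_bend [0.402  0.5104 0.0277] 0.69
top holder_slot [0.5242 0.2972 0.0982] 0.95
top holder_slot [0.5678 0.4699 0.096 ] 0.73
top tray [ 0.5233 -0.3001 -0.0009] 0.57
top pump_bottle [ 0.7502  0.3334 -0.0006] 0.65
top tape_roll [ 0.7431 -0.3268 -0.0019] 0.7
top tube_rack [ 0.8135  0.0294 -0.0008] 0.59
side cap_knob [ 0.4357 -0.0056  0.03  ] 0.85
side carrier_foot [0.6232 0.0677 0.1284] 0.57
side hook_grip [0.5287 0.2975 0.126 ] 0.7
side hook_grip [0.3194 0.2636 0.0127] 0.6
side hook_bend [0.404  0.5098 0.0237] 0.74
side hook_bend [0.4171 0.2417 0.0227] 0.73
side hook_bend [0.5249 0.3063 0.0247] 0.61
side holder_slot [0.5231 0.2943 0.0928] 0.74
side holder_slot [0.5704 0.4711 0.0925] 0.57
side tray [ 0.53   -0.3003 -0.0019] 0.6
side pump_bottle [ 0.7535  0.3294 -0.0009] 0.77
side tape_roll [ 0.7408 -0.3223 -0.003 ] 0.63
side tube_rack [ 0.8124  0.0286 -0.0042] 0.77
side tube_rack [0.523  0.3073 0.0266] 0.72
```

View pics/end.png

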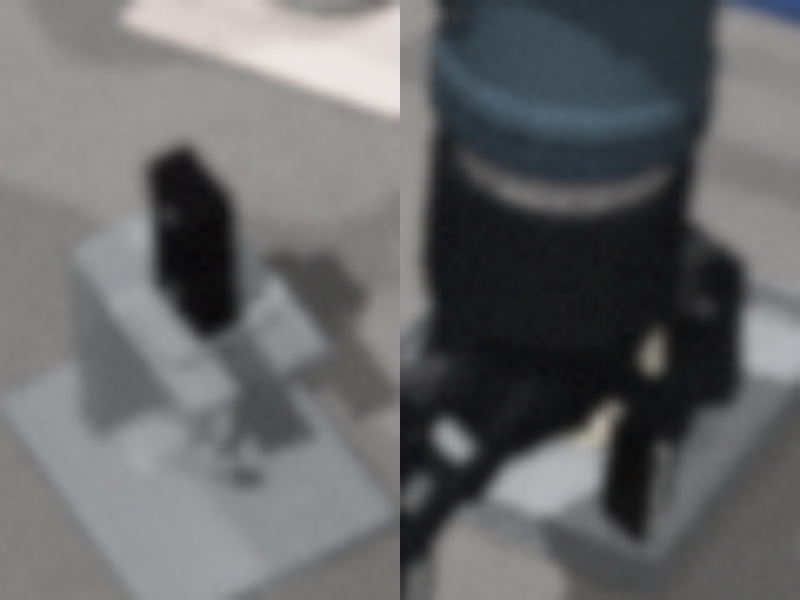

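The hook hangs as before. The side view of the tray is hidden by the gripper, but the top view puts the carrier upright there. Handing in.

```bash
python3 -c "
from bench import order; print(order.hand_in())"
```

```text
the job is handed in; nothing more can be done
None
```

The job is done and handed in at about 37 s on the robot's clock; the hand-in reports no verdict.

- **Cap:** I lifted it off and laid it on the table, knob up, at about (0.43, -0.005). The last looks put its knob point at 0.030 m (side) and 0.037 m (top), either side of the 0.0368 m limit. The networks are only good to about 4 mm, and at release the gripper stood at the height expected for the cap lying flat.
- **Carrier:** I hooked it by its loop, drew it straight out and lowered it on the hook into the tray at about (0.52, -0.30). Its weight came off the wrist force before I unhooked it. The gripper hid the tray from the side camera in the last picture. The side picture taken after unhooking showed it upright, and the final top-camera reading agrees (loop about 0.097 m above foot, nearly straight over it).
- **Hook tool:** I hung it back at the pose it was taken from. The last picture shows it upright in the slot, and the side camera puts the handle at (0.529, 0.298, 0.126), against (0.53, 0.29, 0.127) at the start.
- **Bystanders:** The pump bottle, tape roll and tube rack read within about 7 mm of their starting positions, which is close to detector noise.

One final network reading was clearly wrong: the side camera reported the carrier's foot at the empty bucket.

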